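# Bed the pull gauge in its stand and reset its peak pointer

## Robot

A 6-joint arm with a two-finger parallel gripper is mounted at the origin on the work surface. World frame = base frame: x ahead of the robot, y to its left, z up, the work surface at z = 0. Lengths are in m, angles in rad, forces in N, time in s.
With the tool pointing down it reaches from about 0.35 to 0.725 m from the base axis. Payload 6 kg.
Tool frame: the origin (TCP) lies at the very end of the fingers, on their centre line; the grasp point (between the pads) lies 19 mm behind it; z points along the fingers, y is the line along which they close (so a half turn about z gives the same grasp; the last joint's range is limited). The gripper opens to 85 mm and grips with 20 to 120 N. Pads are 22 mm wide; open, the fingers measure 114 mm over their backs; the gripper's body (76 mm by 85 mm) begins 54 mm behind the grasp point. The pads swing forward as they close: fully open they stand 13 mm farther back than shut.
Start: joints at [1.533, 0.04, 0.085, 0, -1.615, -0.334], TCP at [0.218, 0.559, 0.21] pointing down, gripper open.
Joint ranges: [-2.56, 2.56], [-1.29, 2.01], [-1.08, 1.49], [-3.29, 1.98], [-2.81, -0.18], [-2.99, 2.99]. Speed limits (rad/s): [2.57, 2.57, 3.01, 3.14, 3.14, 3.14].

## Interface

Orientations are given as a 3x3 rotation matrix whose columns are the frame's x, y, z axes.
In Python, from plant import move_to, move_linear, goto_joints, gripper_to, wait, ik, observe, grab_frame, MotionError, job_done gives the robot as it stands. Calls block until the motion is done:
- move_to(position, orientation): joint-space move of the TCP to a pose.
- move_linear(position, attitude=None, feed=0.15, max_force=None): straight line of the TCP; attitude=None keeps the orientation; feed is the mean speed in m/s. With max_force (N) it stops when the force on the tool has changed by that much, and returns True; else False.
- goto_joints(angles): joint-space move.
- gripper_to(opening, f_grip=None): finger opening in m; f_grip is the grip in N (None keeps the last); returns when the fingers have stopped.
- wait(seconds).
- ik(position, orientation): joint angles nearest the present ones, or None.
- observe(): the state.
- grab_frame(name): name is "scene" or "top" or "wrist"; returns a dict with "color" (384x512x3 uint8, red, green, blue), "fx", "fy", "cx", "cy" (pixels), "R" (3x3) and "t" (3): a world point X has camera coordinates R X + t. Camera axes: x right, y down, z forward; pixel columns grow to the right and rows downward; lengths in m; the calibration is good to about 2 mm. A picture is of the moment at which its call begins. There is no depth.
A pose or a line that the arm cannot do raises MotionError and nothing moves.
- job_done(): hands the job in; it is judged then, once.
The state is a dict: "time": time; "q": joint angles; "qvel": joint speeds; "joint_torque": joint torques, N m; "tcp_pos": TCP position; "ee_rot": TCP orientation; "force": force on the tool from outside, world axes, zero at the start; "torque": the same for the moment, N m; "gripper_width": finger opening in m; "finger_force": force on a finger pad.
Only numpy, scipy, OpenCV 4.12 (cv2) and the standard library are available. Lean on these libraries where they do the work, as an engineer would, in place of code of your own. Each camera call takes 0.05 s, during which the arm holds its last target. There are 200 camera calls.

## Task

Get the dial pull gauge ready for the next pin-pull test: lay it dial up in the saddle of the test stand, fully down, with its measuring rod towards the clamped pin block, and let go. Then take it by the wing knob on the dial and wind the peak pointer back, regripping as needed, until it comes firmly up against its zero stop and the live needle visibly stirs, but without forcing it further, and let go. Do not drop the gauge, and leave the carrier frame, the tweezer rest and the quartz window where they are.

Things in the scene. Friction and masses are not known exactly. Their poses are not given: they have to be found in the camera images.
- gauge_mid (a point): Middle of the case of the loose dial pull gauge, 20 mm above its underside, on the dial's axis. Case: bare aluminium box 140 long (x) x 60 wide (y) x 40 mm high (z), about 0.45 kg, sides free to grip. At first it lies dial up on the table. x points along the measuring rod, z up out of the dial. Amid its top is a round dial 57 mm across, up to 46 mm above the underside, with the wing knob on it.
- rod_end (a point): End of the gauge's steel measuring rod (8 mm thick with a 13 mm head), 104 mm from gauge_mid along the gauge's x. The other end of the case has only a 6 mm stub.
- knob (a point): Point on the dial axis half-way up the wing of the black dial knob, 60 mm above the gauge's underside. The wing is a bar 34 long (x) x 10 thick (y) x 20 mm high (50 to 70 mm above the underside), over a skirt 24 mm across, 3 mm high. x points along the wing to the tip of the peak pointer, which is fixed to the knob; a white index line marks that half of the wing's top.
- peak_tip (a point): Tip of the black peak pointer, 24 mm from the dial axis. It turns with the knob: clockwise from above is up the scale, anticlockwise back to zero. Friction about 0.02 N m, stays where left, travel 4.5 rad. It starts 2.2 to 4.1 rad clockwise of zero: it must come back anticlockwise, in more than one grasp.
- zero_mark (a point): Zero mark of the dial, 24 mm from the dial axis on the side of the measuring rod. With the pointer at its zero stop, peak_tip is here, and the knob's x points along the gauge's x.
- live (a joint): Deflection (rad) of the thin steel live needle, 0 at rest at zero. It is the zero stop: the peak pointer, coming back anticlockwise, bears on it. Sprung (1.2 N m/rad): turned on past zero, the knob pushes it negative, felt as rising torque; let go, it springs back to 0 with the pointer. Knob friction alone drags it 0.02 rad. Firmly home is a stir of 0.1 to 0.2; over 0.3 strains it.
- stand: The fixed test stand: aluminium base 375 x 125 mm, saddle, handwheel (72 mm across) at the -x end, and at the +x end a vice holding the gold-plated pin block, 86 mm high. Origin on the table under the middle of the saddle, z up, x to the pin block. Saddle floor 50 mm above the table; between the yokes the carriage is 44 mm above the table.
- saddle_mid (a point): Where gauge_mid is when the gauge lies fully down in the saddle, 70 mm above the table; axes as the stand's; the gauge's x must point along this x. Saddle: two steel yokes 55 mm either side along x, 16 mm wide, cheeks with 3 mm play on each side of the case, 16 mm high, then flared out up to 26 mm; low end lips with 4 mm play. Sides of the case are free between the yokes.
- saddle_rod_end (a point): Where rod_end is when the gauge lies in the saddle the right way round, 104 mm from saddle_mid towards the pin block.
- carrier_mid (a point): Bystander: middle of the silver MEMS carrier frame, 120 x 90 x 8 mm, loose on the table.
- rest_mid (a point): Bystander: middle of the black ceramic tweezer rest, 90 x 34 x 20 mm, with tweezers on it 124 mm long along its x; loose on the table.
- quartz_mid (a point): Bystander: middle of the round quartz window, 64 mm across, 8 mm thick, loose on the table.
Not all that is in view belongs to the job. There is more than one size of the part that bears gauge_mid; the job needs the middle-sized.

How it is judged:
On the way, in this order (a step that is already met when the one before it is completed fails the run):
1. the gauge lies fully down in the saddle, rod towards the pin block, at rest and let go (distance between gauge_mid and saddle_mid below 0.0075 m and z of gauge_mid in the frame of saddle_mid below 0.0025 m and distance between rod_end and saddle_rod_end below 0.014 m and angle between gauge_mid's own z axis and vertical below 0.04 rad and linear speed of gauge below 0.02 m/s and contact force between the fingers and gauge below 0.05 N), for 0.2 s.
2. the peak pointer is brought firmly up against its zero stop (live needle stirs by 0.08 rad or more) (value of joint live below -0.08 rad), for 0.1 s.
At the end, for the whole second after the job is handed in: The gauge lies at rest and let go in the saddle, dial up and fully down (centre within 7.5 mm of its place, no more than 2.5 mm high, level within 0.04 rad), its rod towards the pin block (rod end within 14 mm of its place), and the tip of the peak pointer is within 2 mm of the zero mark (distance between peak_tip and zero_mark below 0.002 m and distance between gauge_mid and saddle_mid below 0.0075 m and z of gauge_mid in the frame of saddle_mid below 0.0025 m and distance between rod_end and saddle_rod_end below 0.014 m and angle between gauge_mid's own z axis and vertical below 0.04 rad and linear speed of gauge below 0.02 m/s); the robot touches nothing.
It fails at once if the peak pointer is forced against its stop (live needle pushed more than 0.3 rad below zero) (value of joint live below -0.3 rad).
It fails at once if the gauge is dropped (falls free at more than 0.5 m/s) (contact force between the fingers and gauge below 0.01 N and linear speed of gauge above 0.5 m/s).
It fails at once if the carrier frame is moved more than 20 mm (distance of carrier_mid from where it was at the start of the episode above 0.02 m).
It fails at once if the tweezer rest is moved more than 20 mm (distance of rest_mid from where it was at the start of the episode above 0.02 m).
It fails at once if the quartz window is moved more than 20 mm (distance of quartz_mid from where it was at the start of the episode above 0.02 m).
It also fails if it takes over 64 s, if anything falls off the work surface, if the arm or the gripper's body presses on something with over 40 N, if the wrist force passes 120 N, or if a joint passes its speed limit or range.

## Working session

There is one attempt and no reset: what is moved stays moved. The work goes in short steps, each a Python script; the robot and the scene stay as the last script left them, time stands still between calls to the robot, and variables do not carry over. Pictures are saved under pics/ and viewed, at most 10 in all, crops included, and the job is handed in when it is done.

```bash
ls; mkdir -p pics; python3 - <<'E'
from plant import *
import cv2,numpy as np,pickle
d={}
for n in("scene","top"):
    f=grab_frame(n);d[n]=f
    cv2.imwrite(f"pics/{n}0.png",cv2.resize(f["color"][:,:,::-1],(800,600),interpolation=cv2.INTER_CUBIC))
    print(n,f["fx"],f["fy"],f["cx"],f["cy"],np.round(f["R"],3).tolist(),np.round(f["t"],3), np.round(-f["R"].T@f["t"],3))
pickle.dump(d,open("f0.pkl","wb"))
o=observe();print(o["time"],o["tcp_pos"],o["ee_rot"],o["gripper_width"])
E
```

```text
pics
scene 386.9367966762608 386.9367966762608 259.19332851062825 196.9629678047291 [[-0.661, 0.751, -0.005], [0.573, 0.5, -0.65], [-0.485, -0.432, -0.76]] [ 0.416 -0.277  1.184] [1.008 0.338 0.722]
top 466.9402493835769 466.9402493835769 253.9449048216932 187.775128424643 [[0.02, -1.0, 0.005], [-0.998, -0.021, -0.056], [0.056, -0.004, -0.998]] [-0.073  0.568  1.135] [ 0.504 -0.057  1.166]
0.1 [0.21778799 0.55871707 0.20898286] [[ 9.31675556e-01 -3.63291121e-01 -4.68735550e-04]
 [-3.63291404e-01 -9.31674302e-01 -1.53340432e-03]
 [ 1.20363310e-04  1.59892292e-03 -9.99998714e-01]] 0.08529426530352203
```

View pics/top0.png

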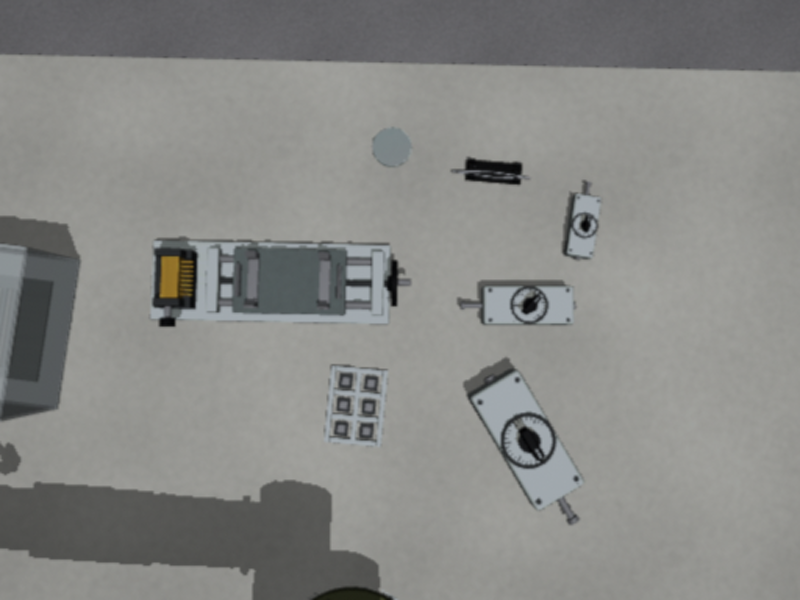

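View pics/scene0.png

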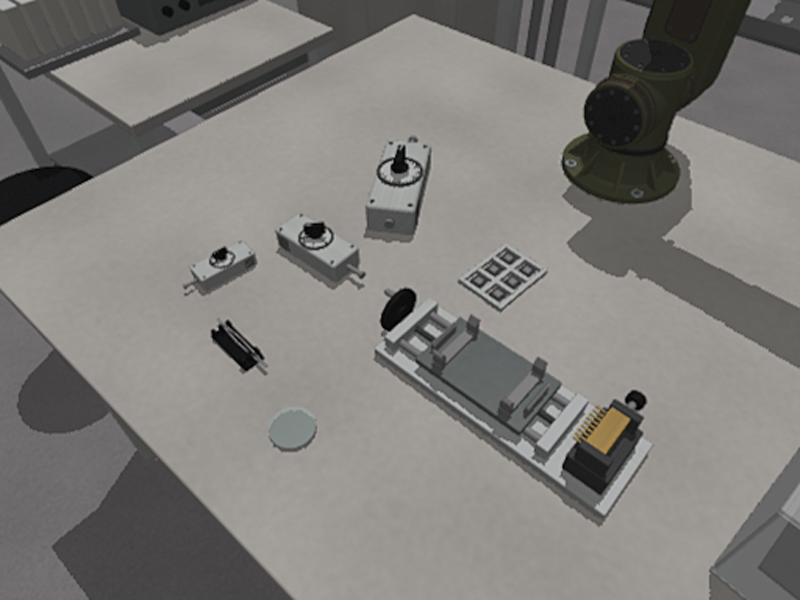

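Candidates (top view, 800x600): the small gauge is at (585,225), the middle one at (529,304) and the large one at (528,440). The middle one's case is about 94 px long, or about 0.145 m, which fits the 140 mm gauge. Its rod points left, towards the stand. The stand's saddle is at about (290,280), with the pin block at (175,278). I'll confirm this in one enlarged crop.

```bash
python3 - <<'E'
import cv2,pickle,numpy as np
d=pickle.load(open("f0.pkl","rb"));c=d["top"]["color"][:,:,::-1]
g=c[175:213,285:375]; s=c[145:213,90:265]
a=cv2.resize(g,None,fx=6.5,fy=6.5,interpolation=cv2.INTER_CUBIC)
b=cv2.resize(s,None,fx=4.5,fy=4.5,interpolation=cv2.INTER_CUBIC)
im=np.zeros((a.shape[0]+b.shape[0],max(a.shape[1],b.shape[1]),3),np.uint8)
im[:a.shape[0],:a.shape[1]]=a;im[a.shape[0]:,:b.shape[1]]=b
print(im.shape,a.shape);cv2.imwrite("pics/crop1.png",im)
E
```

```text
(553, 788, 3) (247, 585, 3)
```

View pics/crop1.png

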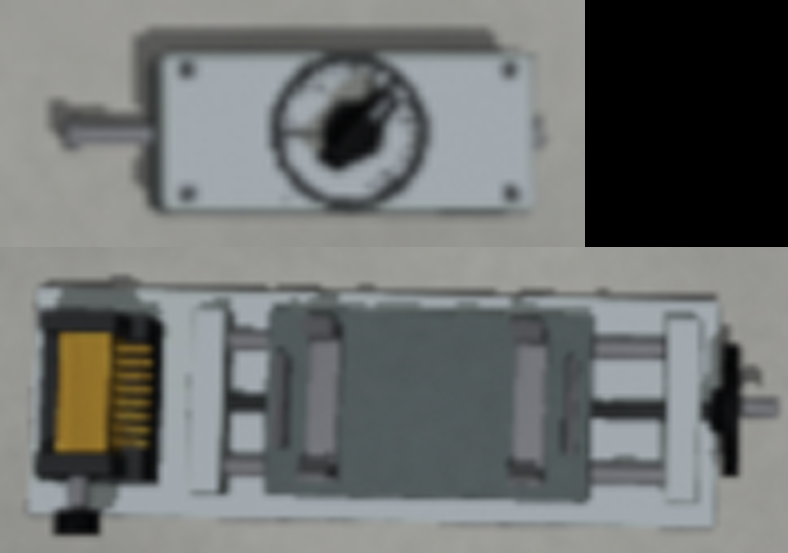

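```bash
cat > h.py <<'E'
import numpy as np,cv2,pickle
from plant import *
def ray(f,uv,z):
    d=f["R"].T@np.array([(uv[0]-f["cx"])/f["fx"],(uv[1]-f["cy"])/f["fy"],1]);c=-f["R"].T@f["t"]
    return c+d*(z-c[2])/d[2]
def proj(f,X):
    p=f["R"]@np.asarray(X)+f["t"];return np.array([f["fx"]*p[0]/p[2]+f["cx"],f["fy"]*p[1]/p[2]+f["cy"]])
def down(a): # tool down, tool y axis at world angle a
    y=np.array([np.cos(a),np.sin(a),0]);z=np.array([0,0,-1.]);return np.c_[np.cross(y,z),y,z]
E
python3 - <<'E'
from h import *
f=pickle.load(open("f0.pkl","rb"))["top"]
u=lambda p,s,o:((p[0]+.5)/s-.5+o[0],(p[1]+.5)/s-.5+o[1])
G=[ray(f,u(p,6.5,(285,175)),.04) for p in[(188,69),(510,69),(188,193),(511,193)]]
for g in G:print(np.round(g,4))
c=np.mean(G,0);a=(G[0]+G[2]-G[1]-G[3]);print("gauge",c,np.degrees(np.arctan2(a[1],a[0])))
print("dial",ray(f,u((350,131),6.5,(285,175)),.046),"corners",[np.round(ray(f,u(p,6.5,(285,175)),.04),4)for p in[(160,52),(533,52),(162,212),(535,212)]])
print("tip",ray(f,u((394,82),6.5,(285,175)),.048))
o=(90,145);S=[ray(f,u((x,y-247),4.5,o),.05) for x,y in[(323.5,338),(323.5,458),(530,343),(530,463)]]
for g in S:print(np.round(g,4))
c=np.mean(S,0);a=S[0]+S[1]-S[2]-S[3];print("saddle",c,np.degrees(np.arctan2(a[1],a[0])))
B=[ray(f,u((x,y-247),4.5,o),.012) for x,y in[(38,288),(718,298),(28,513),(713,525)]]
for g in B:print(np.round(g,4))
for p in([c[0],c[1],.2],[c[0],c[1],.06]): print(ik(p,down(0)),ik(p,down(np.pi)))
print(observe()["ee_rot"][:,1])
E
```

```text
[ 0.577  -0.2047  0.04  ]
[ 0.5795 -0.3245  0.04  ]
[ 0.5309 -0.2053  0.04  ]
[ 0.5334 -0.3252  0.04  ]
gauge [ 0.55520818 -0.26492947  0.04      ] 91.17840146291037
dial [ 0.5549162  -0.26408175  0.046     ] corners [array([ 0.5831, -0.1942,  0.04  ]), array([ 0.586, -0.333,  0.04 ]), array([ 0.5237, -0.1957,  0.04  ]), array([ 0.5265, -0.3342,  0.04  ])]
tip [ 0.57326298 -0.27978133  0.048     ]
[0.6177 0.1618 0.05  ]
[0.5538 0.1598 0.05  ]
[0.6173 0.0518 0.05  ]
[0.5534 0.0501 0.05  ]
saddle [0.58554856 0.10587532 0.05      ] 89.79656664115934
[0.646  0.3273 0.012 ]
[ 0.6483 -0.0476  0.012 ]
[0.522  0.3279 0.012 ]
[ 0.5231 -0.0474  0.012 ]
[ 0.51542629  0.02614419  0.05251043  0.         -1.59716257  2.62616637] [ 0.51542629  0.02614419  0.05251043  0.         -1.59716257 -0.51542629]
[ 0.51542629  0.06150723 -0.16688562  0.         -1.34240347  2.62616637] [ 0.51542629  0.06150723 -0.16688562  0.         -1.34240347 -0.51542629]
[-0.36329112 -0.9316743   0.00159892]
```

```bash
python3 - <<'E'
from h import *
d={}
move_to([.585,.106,.30],down(np.pi));d["s"]=grab_frame("wrist")
move_to([.555,-.2645,.24],down(np.radians(181.2)));d["g"]=grab_frame("wrist")
pickle.dump(d,open("f1.pkl","wb"))
print(observe()["time"],observe()["tcp_pos"])
im=np.hstack([d["s"]["color"],d["g"]["color"]])[:,:,::-1]
cv2.imwrite("pics/w1.png",cv2.resize(im,(800,300),interpolation=cv2.INTER_AREA))
X=lambda f,p:np.round(proj(f,p),1)
print([X(d["s"],p) for p in([.585,.106,.05],[.585,.161,.05],[.585,.051,.05])],X(d["g"],[.555,-.2645,.046]))
E
```

```text
3.725 [ 0.55558409 -0.26341974  0.24027993]
[array([248.3, 150.9]), array([248.3, 192.9]), array([248.4, 105.1])] [249.1 160.8]
```

View pics/w1.png

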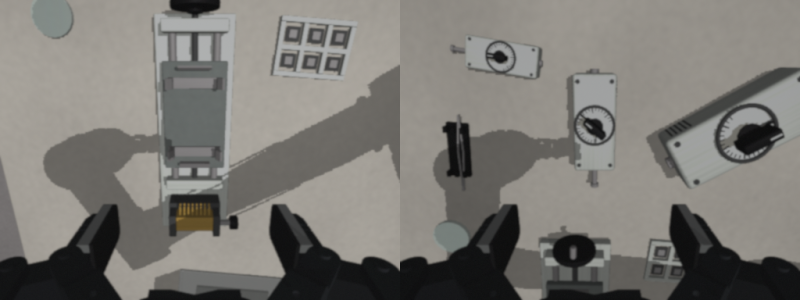

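```bash
python3 - <<'E'
from h import *
R=down(np.radians(181.2))
move_linear([.555,-.2645,.06],R,feed=.15)
print(move_linear([.555,-.2645,.007],R,feed=.06,max_force=8))
print(observe()["tcp_pos"])
gripper_to(.05,40)
o=observe();print(o["tcp_pos"],o["gripper_width"],o["finger_force"],o["force"])
move_linear([.555,-.2645,.04],feed=.05)
o=observe();print(o["time"],o["tcp_pos"],o["gripper_width"],o["finger_force"],o["force"],o["torque"])
f=grab_frame("wrist");t=grab_frame("scene")
pickle.dump((f,t),open("f2.pkl","wb"))
cv2.imwrite("pics/w2.png",np.vstack([f["color"][40:340],cv2.resize(t["color"][110:210,140:310],(512,300))])[:,:,::-1])
E
```

```text
False
[ 0.55538288 -0.2646439   0.00760064]
[ 0.55567761 -0.26465602  0.00794067] 0.058229702190952644 44.17880594730377 [ 0.7645087  -0.11756392  3.53266716]
7.2833 [ 0.55478548 -0.26434701  0.0396299 ] 0.05864413924408832 43.636558055877686 [ 0.0416639   0.67665249 -4.15558156] [-0.04052027  0.00484734 -0.05671021]
```

View pics/w2.png

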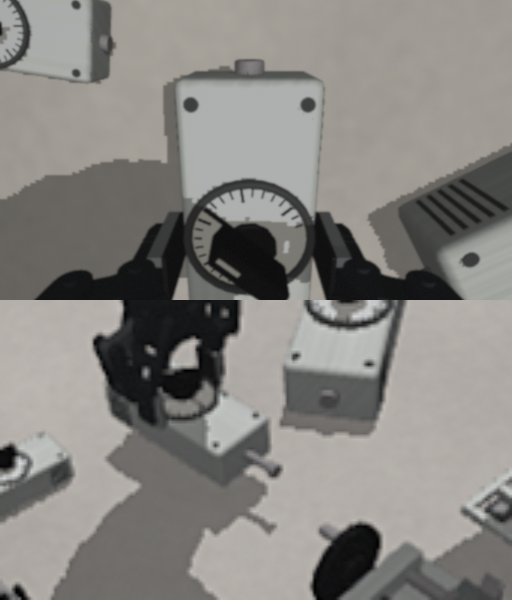

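```bash
python3 - <<'E'
from h import *
R=down(np.radians(180.1))
move_linear([.555,-.2645,.17],feed=.15)
move_linear([.5855,.106,.17],R,feed=.2)
move_linear([.5855,.106,.092],R,feed=.12)
o=observe();print(o["tcp_pos"],o["gripper_width"],o["force"])
r=move_linear([.5855,.106,.056],R,feed=.03,max_force=10)
o=observe();print(r,o["time"],o["tcp_pos"],o["gripper_width"],o["force"],o["torque"])
f=grab_frame("wrist");t=grab_frame("scene");p=grab_frame("top")
pickle.dump((f,t,p),open("f3.pkl","wb"))
a=cv2.resize(f["color"],(400,300),interpolation=cv2.INTER_AREA)
b=cv2.resize(t["color"][170:320,220:420],(400,300))
c=cv2.resize(p["color"][140:215,90:290],(800,300))
cv2.imwrite("pics/w3.png",np.vstack([np.hstack([a,b]),c])[:,:,::-1])
E
```

```text
[0.58609687 0.10598932 0.09308979] 0.058395826715517615 [-0.38183034 -1.08338093 -2.55071323]
True 12.325 [0.58562173 0.1058817  0.05790699] 0.058551524045539545 [-0.22161183  0.4272604   5.49526312] [ 0.0794063   0.08769259 -0.00759948]
```

View pics/w3.png

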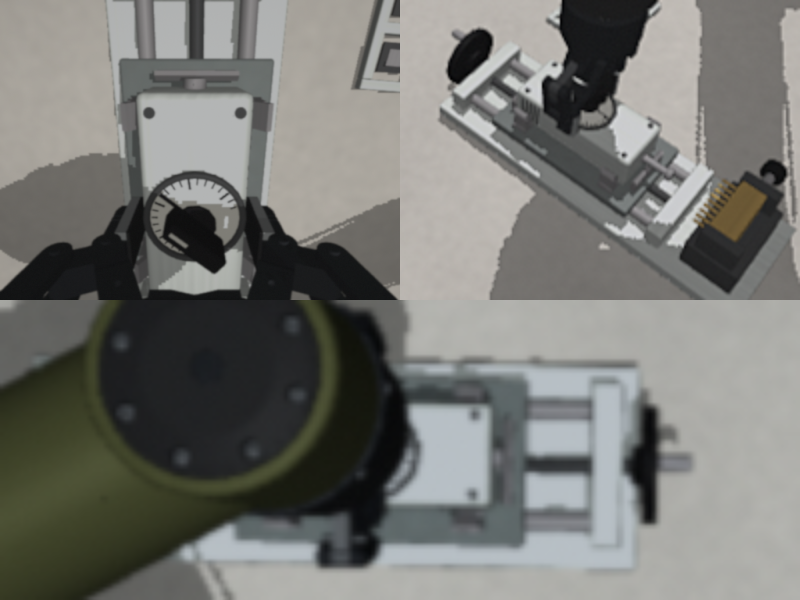

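```bash
cat >> h.py <<'E'
def warp(f,c,z,half=.045,n=400):
    w=[(c[0]+sx*half,c[1]+sy*half,z) for sx,sy in((1,1),(1,-1),(-1,-1),(-1,1))]  # image up=+x, right=-y
    M=cv2.getPerspectiveTransform(np.float32([proj(f,p) for p in w]),np.float32([(0,0),(n,0),(n,n),(0,n)]))
    return cv2.warpPerspective(f["color"],M,(n,n),flags=cv2.INTER_CUBIC)[:,:,::-1]
E
python3 - <<'E'
from h import *
gripper_to(.085);wait(.3)
o=observe();print(o["tcp_pos"],o["gripper_width"],o["force"])
R=down(np.radians(180.1))
move_linear([.5855,.106,.26],R,feed=.2);wait(.2)
f=grab_frame("wrist")
pickle.dump(f,open("f4.pkl","wb"))
cv2.imwrite("pics/w4.png",np.hstack([warp(f,(.5855,.106),.096),warp(f,(.5855,.106),.12)]))
print(observe()["time"])
E
```

```text
[0.5841624  0.10559975 0.0556593 ] 0.08548007562323356 [-0.31289385  0.58312949 -0.24177925]
14.5833
```

View pics/w4.png

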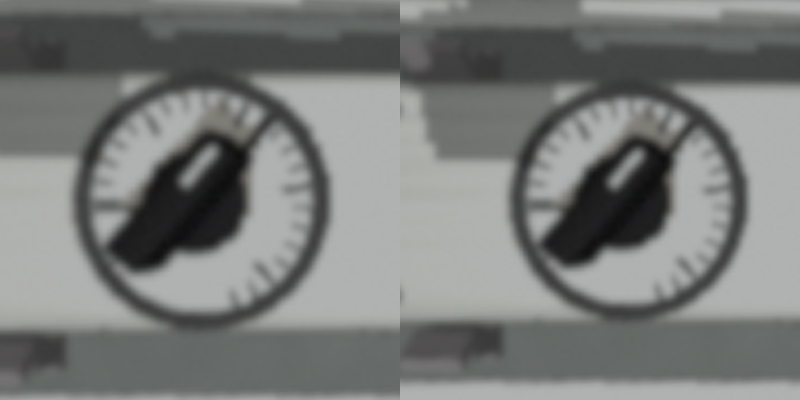

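```bash
cat >> h.py <<'E'
C=(.5855,.106)
def T(): 
    s=[]
    for _ in range(5): wait(.02); s.append(observe()["torque"])
    return np.mean(s,0)
E
python3 - <<'E'
from h import *
R=down(np.radians(51.5))
gripper_to(.03,40)
move_to([*C,.15],R);wait(.1);print(observe()["q"],T())
print(move_linear([*C,.103],R,feed=.06,max_force=6))
print(observe()["tcp_pos"],T())
gripper_to(.0,40)
o=observe();print(o["gripper_width"],o["finger_force"],o["force"],o["tcp_pos"],T())
q=np.array(o["q"])
for i in range(6):
    q[5]-=.2;goto_joints(q);o=observe();print(round(o["time"],2),np.round(o["q"][5],3),np.round(T(),3),np.round(o["force"],1),np.round(o["tcp_pos"],4))
    if abs(T()[2])>.12+.06:break
E
```

```text
[ 5.15632063e-01  2.83572483e-02 -3.56206837e-02  6.24606908e-05
 -1.50651202e+00 -2.75797287e+00] [-0.00163243  0.0089129  -0.00564897]
False
[0.58579704 0.10605651 0.1035809 ] [-0.01620347  0.0027379  -0.00818688]
9.570664964518995e-05 0.0 [-0.39485565 -0.07454573  0.28756428] [0.58552074 0.10600964 0.10306713] [-0.01632766 -0.01537368  0.0218481 ]
19.08 -2.954 [ 0.006 -0.027  0.013] [ 0.2  0.1 -0. ] [0.5855 0.106  0.1031]Traceback (most recent call last):
  File "<stdin>", line 11, in <module>
plant.MotionError: the arm cannot take that pose within its joint ranges
```

The fingers shut without the wing between them, so I need to look.

```bash
python3 - <<'E'
from h import *
o=observe();print(o["time"],o["gripper_width"],o["tcp_pos"],o["ee_rot"][:,1])
f=grab_frame("wrist");t=grab_frame("scene")
pickle.dump((f,t),open("f5.pkl","wb"))
cv2.imwrite("pics/w5.png",np.hstack([cv2.resize(f["color"],(400,300),interpolation=cv2.INTER_AREA),cv2.resize(t["color"][190:280,260:380],(400,300))])[:,:,::-1])
E
```

```text
19.25 0.00011894150056945092 [0.58552044 0.10600677 0.10307689] [7.63912302e-01 6.45320068e-01 6.71604650e-05]
```

View pics/w5.png

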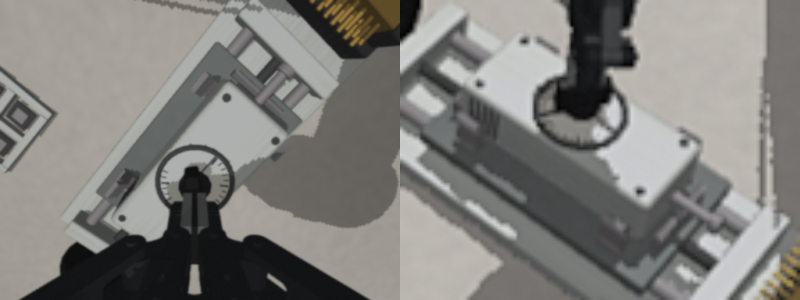

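```bash
python3 - <<'E'
from h import *
f,t=pickle.load(open("f5.pkl","rb"))
for n,X in(("tcp",[*C,.103]),("dial",[*C,.096]),("wingtop",[*C,.12]),("grasp",[*C,.122])):
    print(n,proj(f,X)/1.28,((proj(t,X)-[260,190])*(400/120,300/90)+[400,0]))
E
```

```text
tcp [194.59806255 189.24208905] [578.03661571  96.85657913]
dial [194.58012215 184.83211864] [576.86501335 103.87008011]
wingtop [194.64757565 201.41301654] [580.94997515  79.41649043]
grasp [194.65403703 203.00130446] [581.29922481  77.32579574]
```

```bash
python3 - <<'E'
from h import *
f,t=pickle.load(open("f5.pkl","rb"))
a=cv2.resize(f["color"][170:320,190:310],(480,600),interpolation=cv2.INTER_CUBIC)
b=cv2.resize(t["color"][180:240,290:322],(320,600),interpolation=cv2.INTER_CUBIC)
cv2.imwrite("pics/w6.png",np.hstack([a,b])[:,:,::-1])
E
```

```text
(no output)
```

View pics/w6.png

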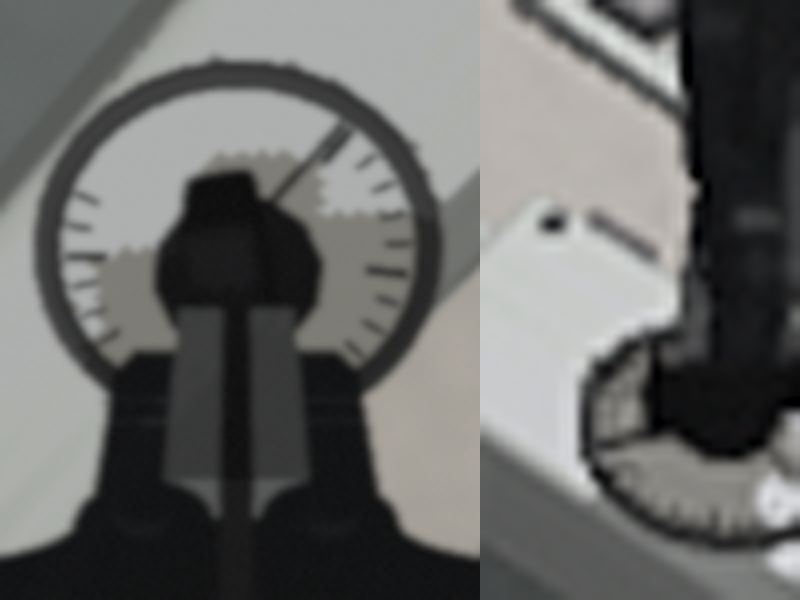

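```bash
python3 - <<'E'
from h import *
f,t=pickle.load(open("f5.pkl","rb"))
o=observe();x=o["ee_rot"][:,0];P=np.array([*C,0])
for n,dx,z in(("padbot",.011,.103),("padbot high",.011,.121),("padback",-.011,.121),("wing+17",.017,.12),("wing+17b",.017,.1),("skirt",.012,.099)):
    print(n,(proj(f,P+x*dx+[0,0,z])-[190,170])*4)
wx=np.array([np.cos(-.68),np.sin(-.68),0])
for s in(-1,1):
  for z in(.1,.12):print("wing at -39",s,z,(proj(f,P+wx*s*.017+[0,0,z])-[190,170])*4)
print(-f["R"].T@f["t"]-o["tcp_pos"],f["R"][2])
E
```

```text
padbot [236.51071657 214.16131994]
padbot high [236.80428722 274.10614271]
padback [236.42781466 433.05661986]
wing+17 [236.89395786 224.88711148]
wing+17b [236.55999046 163.79579229]
skirt [236.46814201 195.5376146 ]
wing at -39 -1 0.1 [212.46185712 165.91080881]
wing at -39 -1 0.12 [209.96494601 227.21468574]
wing at -39 1 0.1 [258.80111656 385.81654088]
wing at -39 1 0.12 [261.56347607 467.51109876]
[-0.05367634  0.06290274  0.16479533] [ 0.20799833 -0.2450201  -0.94694342]
```

```bash
python3 - <<'E'
from h import *
R=down(np.radians(51.5))
move_linear([*C,.14],feed=.1)
gripper_to(.03,40)
move_to([*C,.115],R)
r=move_linear([*C,.081],R,feed=.03,max_force=4)
print(r,observe()["tcp_pos"])
if r: z=observe()["tcp_pos"][2];move_linear([*C,z+.003],R,feed=.03)
t0=T();gripper_to(.0,40)
o=observe();print(o["gripper_width"],o["finger_force"],o["force"],o["tcp_pos"],t0,T(),o["time"])
if o["gripper_width"]>.005:
  q=np.array(o["q"]);b=T()[2]
  for i in range(8):
    q[5]+=.2;goto_joints(q);o=observe();t=T();print(round(o["time"],2),np.round(o["q"][5],3),np.round(t,3),np.round(o["force"],1),np.round(o["tcp_pos"],4),round(o["gripper_width"],4))
    if abs(t[2]-b)>.12:break
E
```

```text
False [0.58563189 0.10604386 0.081293  ]
0.009045411262674044 43.74628186225891 [1.10359069 0.7580163  1.13962922] [0.58573346 0.10616223 0.08129144] [-0.01626748 -0.00661569  0.00104329] [ 0.28801141 -0.1113692  -0.00878293] 22.25
22.73 -2.562 [ 0.316 -0.18   0.004] [-0.2  1.1  0.1] [0.5858 0.1062 0.0813] 0.009
23.12 -2.364 [ 0.448 -0.248 -0.017] [1.  0.6 1. ] [0.5858 0.1062 0.0813] 0.0087
23.51 -2.164 [ 0.637 -0.338 -0.003] [-0.6  1.9  1.2] [0.5858 0.1063 0.0813] 0.009
23.9 -1.965 [ 0.699 -0.353  0.013] [1.2 2.4 0.9] [0.5858 0.1062 0.0813] 0.0091
24.29 -1.765 [ 0.723 -0.257 -0.021] [1.5 1.2 0.8] [0.5857 0.1062 0.0813] 0.0088
24.68 -1.565 [ 0.791 -0.183 -0.008] [0.7 2.  0.4] [0.5857 0.1062 0.0813] 0.0093
25.07 -1.365 [ 0.815 -0.06   0.019] [0.5 2.5 0.8] [0.5857 0.1062 0.0813] 0.009
25.47 -1.165 [ 0.922  0.079 -0.007] [1.3 2.5 0.3] [0.5857 0.1062 0.0813] 0.0088
```

```bash
cat >> h.py <<'E'
def TZ(n=12):
    s=[]
    for _ in range(n): wait(.015); o=observe(); s.append([o["torque"][2],o["joint_torque"][5]])
    return np.mean(s,0)
E
python3 - <<'E'
from h import *
gripper_to(.03);wait(.2);print(T())
gripper_to(0,40);o=observe();b=TZ();print(o["gripper_width"],b,T())
q=np.array(o["q"])
for st in(.2,.2)+(.04,)*10:
    q[5]+=st;goto_joints(q);t=TZ();o=observe();print(round(o["time"],2),np.round(o["q"][5],3),np.round(t-b,3),np.round(T(),2),np.round(o["force"],1))
    if abs(t[0]-b[0])>.11:break
E
```

```text
[-0.01068322  0.00334419  0.0064339 ]
0.008921127015077824 [0.00209114 0.00169584] [ 0.00435689  0.16496989 -0.00757743]
27.27 -0.961 [0.009 0.028] [0.14 0.33 0.01] [-1.2  0.9  1.8]
27.86 -0.761 [0.011 0.023] [ 0.28  0.61 -0.03] [-1.5  1.2  1.7]
28.39 -0.719 [-0.009  0.023] [ 0.33  0.72 -0.02] [-2.   1.5  1.4]
28.93 -0.679 [-0.011  0.027] [ 0.4   0.88 -0.01] [-2.3  1.3  1.9]
29.46 -0.639 [-0.007  0.028] [ 0.46  0.98 -0.01] [-2.   0.9  2.4]
29.99 -0.599 [-0.011  0.028] [ 0.41  0.93 -0.02] [-2.6  0.9  2. ]
30.52 -0.559 [-0.021  0.027] [ 0.41  0.87 -0.02] [-2.9  1.   1. ]
31.06 -0.519 [-0.022  0.027] [ 0.4   0.88 -0.03] [-1.4  0.8  1.4]
31.59 -0.479 [-0.041  0.051] [ 0.38  0.91 -0.03] [-2.6 -0.2  2.3]
32.12 -0.439 [-0.088  0.089] [ 0.13  0.26 -0.1 ] [-0.1  0.5  1.2]
32.66 -0.399 [-0.08   0.112] [-0.07 -0.07 -0.09] [-0.4 -0.3 -0.1]
33.19 -0.359 [-0.164  0.158] [-0.19 -0.18 -0.16] [ 0.7 -0.9  0.7]
```

```bash
python3 - <<'E'
from h import *
q=np.array(observe()["q"]);q[5]+=.03;goto_joints(q);print(TZ(),observe()["q"][5])
f0=grab_frame("wrist");wait(.2)
gripper_to(.03);wait(.2)
o=observe();p=o["tcp_pos"];R=o["ee_rot"]
move_linear([p[0],p[1],.14],feed=.1)
gripper_to(.06);move_linear([p[0],p[1],.26],feed=.2);wait(.2)
f=grab_frame("wrist");t=grab_frame("scene");pickle.dump((f0,f,t),open("f6.pkl","wb"))
a=warp(f,C,.096,.045,300);b=cv2.resize(f0["color"][140:340,150:350],(300,300))[:,:,::-1];w=warp(f,(C[0],C[1]+.01),.09,.125,300)
s=cv2.resize(t["color"][180:280,250:400],(450,300))[:,:,::-1]
cv2.imwrite("pics/w7.png",np.vstack([np.hstack([a,b]),np.hstack([w,s[:,75:375]])]))
print(observe()["time"])
E
```

```text
[-0.17003687  0.18853788] -0.32935919794643786
36.6917
```

View pics/w7.png

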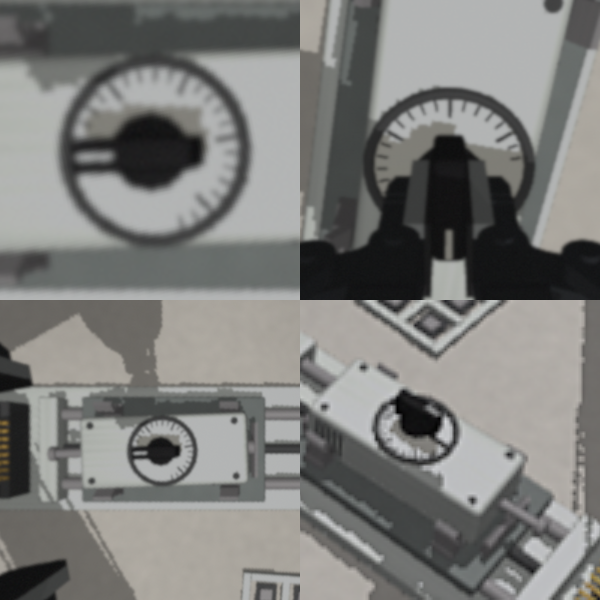

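```bash
python3 -c "
from plant import *
print(job_done())"
```

```text
the job is handed in; nothing more can be done
None
```

I laid the middle-sized gauge dial up in the saddle with its rod towards the pin block, wound the peak pointer back to its zero stop in two grasps (live needle stirred about 0.13 rad, estimated from torque), let go, and handed the job in at about 37 s; no verdict came back.

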